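# Unscrew a connector's protective cap and put it in the tray

### The job

Unscrew the red protective cap from the round connector on the sloping test box, keep hold of it as it comes free, and set it down gently in the yellow tray, standing on its open rim with the closed end up. Do not drop the cap, and leave the USB stick, the amber tape roll and the pliers where they lie.

Things in the scene. Friction and masses are not known exactly. Their poses are not given: they have to be found in the camera images.
- test_box: Light grey test box with a sloping aluminium panel, fixed, 140 deep (x) x 150 wide (y), 30 mm high at its low front, 111 mm at the back. Origin under its middle; front faces its -x. Apart from the connector nothing stands over 3 mm off the panel
- connector: Steel connector in mid-panel. Origin on its axis, on its flange (50 mm square), 5.5 mm off the panel. z = screw axis, out of the panel, 30 deg from vertical, leaning frontward; x up the slope. Shoulder 41 mm dia. to z = 6 mm, threaded neck 37 mm dia. to z = 33 mm. Right-hand thread: anticlockwise (about +z) lifts the cap 24 mm a turn; free after 4.3 rad = 16.4 mm rise
- cap: Red round plastic screw cap, 46 mm dia., 32.5 mm high, 60 g, open below, white stripe on the closed end. Grip it across any diameter. Origin mid open rim; z out through the closed end; stripe along +x. Starts screwed fully home: origin 6 mm out on the connector's z axis, axes parallel to the connector's. Turns easily, stays put in the thread when let go
- tray: Yellow open tray on the bench, 130 x 130 x 20 mm, walls 4 mm, floor 4 mm thick, 0.6 kg, loose. Origin at the centre of its underside, z up; its sides run along its x and y axes
- usb_stick: Black USB stick lying on the bench, 52 x 18 x 8 mm, origin under its middle; bystander
- tape_ring: Roll of amber tape lying flat, 74 mm diameter, 14 mm high, origin under its middle; bystander
- pliers: Long-nose pliers with blue handles lying on the bench, 155 x 46 x 11 mm, origin under their middle; bystander
There are look-alikes about, which are no part of the job. What is meant by the cap is not brown, pink or purple, and is the smaller of those in its own colour.

How it is judged:
By the outcome, as a careful person would: the job done as asked, in the order asked, and still so for the second after the job is handed in, with the robot touching nothing.
It also fails if it takes over 67 s, if anything falls off the work surface, if the arm or the gripper's body presses on something with over 40 N, if the wrist force passes 120 N, or if a joint passes its speed limit or range.

### The arm

A 6-joint arm with a two-finger parallel gripper is mounted at the origin on a cart in front of the work surface, level with it; the furniture and walls round the work are solid. World frame = base frame: x ahead of the robot, y to its left, z up, the work surface at z = 0. Lengths are in mm, angles in degrees, forces in N, time in s.
With the tool pointing down it reaches from about 350 to 850 mm from the base axis. Payload 8.1 kg.
Tool frame: the origin (TCP) lies at the very end of the fingers, on their centre line; the grasp point (between the pads) lies 19 mm behind it (r.grasp_offset is the distance from the TCP to the grasp point, in mm); z points along the fingers, y is the line along which they close (so a half turn about z gives the same grasp; the last joint's range is limited). The gripper opens to 85 mm and grips with 20 to 120 N. Pads are 22 mm wide; open, the fingers measure 114 mm over their backs; the gripper's body (76 mm by 85 mm) begins 54 mm behind the grasp point. The pads swing forward as they close: fully open they stand 13 mm farther back than shut.
Start: joints at [65.925, 7.471, 85.268, -0, 87.261, -4.893], TCP at [197.127, 566.698, 231.292] pointing down, gripper open.
Joint ranges: [-169.43, 169.43], [-51.17, 129.36], [1.28, 143.12], [-76.62, 256.62], [0, 156.53], [-152.29, 152.29]. Speed limits (degrees/s): [136.94, 136.94, 159.86, 180, 180, 180].

### API

Orientations are given as [roll, pitch, yaw] about the fixed x, y, z axes, in that order (R = Rz(yaw) Ry(pitch) Rx(roll)).
In Python, from bench import r gives the robot as it stands.
- The arm moves only by the tool carry_out, never from a script. Its argument "commands" is a list of rows, each an object with "jaw": the finger opening in m, from 0 to 0.0854; "translation": the shift along the tool's x, y, z in m, a list of three; "spin": the turn about the tool's z in rad. A call has exactly 8 rows; each row shifts and turns the commanded pose from where the row before left it, along the tool's axes as they then stand; what a row does not reach is not made up. A row lasts 1/12 s, in which the tool goes at most 41.7 mm and 7.16 degrees, less where a joint would pass 70% of its speed; a pose out of reach is approached as far as the arm can. A call is refused whole if a number of a shift passes 0.0417 or a number of a turn 0.125, either way. A call with a gripper value outside its range is refused whole. The fingers move at their own pace and stop on an object; "squeeze" is the grip in N (left out, the last holds). Time passes only in rows, so rows that do not move let the fingers close, or fill a call up. It gives the time, the measured TCP pose, the force, the opening and the grip force at its end, in the units of the state.
- r.sense(): the state, without advancing time (a new reading comes with each control period).
- r.snapshot(name): name is "side" or "top" or "wrist"; returns a dict with "pixels" (384x512x3 uint8, blue, green, red), "K" (3x3 intrinsics, pixels), "extrinsics" (4x4, takes a point from camera to world coordinates). Camera axes: x right, y down, z forward; pixel columns grow to the right and rows downward; lengths in mm; the calibration is good to about 2 mm. A picture is of the moment at which its call begins. There is no depth.
- r.hand_in(): hands the job in; it is judged then, once.
Trained networks look in a picture, given as the dict that the camera call returned (one of the last four; its "shot" number tells which), for a name from the list of things; names that differ only in an ending like _2 or _b are one class to them, and where a whole thing is asked for, a point or a joint stands for the part that bears it (a point fixed in the world has none). Each returns a list of dicts, best first, with "score" (0 to 1); they miss things now and then, are a little off and sometimes report something else, mostly with a low value. They report only what shows in the picture. A call takes as long as a camera call. They do not tell look-alikes from the thing itself.
- r.spot_in(picture, target): "xy" ([column, row] in pixels, amid what is visible of it).
- r.regions_of(picture, target): "pixels" (384x512 bool, what is visible of it) and "xy" ([column, row] in pixels, amid what is visible of it).
- r.landmark_of(picture, target): "xy" ([column, row] in pixels: a listed point, or the origin of a listed thing).
The state is a dict: "time": time; "joint_pos": joint angles; "qd": joint speeds; "joint_efforts": joint torques, N m; "tool_pos": TCP position; "tcp_rot": TCP orientation; "ft_force": force on the tool from outside, world axes, zero at the start; "wrist_torque": the same for the moment, N m; "finger_gap": finger opening in mm; "grip_force": force on a finger pad.
Only numpy, scipy, OpenCV 4.12 (cv2) and the standard library are available. Lean on these libraries where they do the work, as an engineer would, in place of code of your own. Each camera call takes 0.05 s, during which the arm holds its last target. There are 200 camera calls.

## Working session

There is one attempt and no reset: what is moved stays moved. The work goes in short steps, Python scripts to look and compute and a tool call to move; the robot and the scene stay as the last step left them, time stands still between calls to the robot, and variables do not carry over. Pictures are saved under pics/ and viewed, at most 10 in all, crops included, and the job is handed in when it is done.

Besides the shell and the picture viewer there is one more tool, called after "Request:" as name(argument=value, ...), one argument or row to a line, values as JSON. carry_out: Moves the arm, as the interface text tells. Its arguments: {"type":"object","properties":{"commands":{"type":"array","items":{"type":"object","properties":{"jaw":{"type":"number"},"translation":{"type":"array","items":{"type":"number"}},"spin":{"type":"number"}}}},"squeeze":{"type":"number"}},"required":["commands"]}

```bash
mkdir -p pics; cat > h.py <<'E'
import numpy as np,cv2
from bench import r
from scipy.spatial.transform import Rotation as Ro
def ray(p,xy):
    K=np.array(p["K"]);E=np.array(p["extrinsics"])
    d=E[:3,:3]@np.linalg.solve(K,[xy[0],xy[1],1.]);return E[:3,3],d/np.linalg.norm(d)
def atz(p,xy,z):
    o,d=ray(p,xy);return o+d*(z-o[2])/d[2]
def tri(obs):
    A=np.zeros((3,3));b=np.zeros(3);
    for p,xy in obs:
        o,d=ray(p,xy);M=np.eye(3)-np.outer(d,d);A+=M;b+=M@o
    X=np.linalg.solve(A,b)
    return X,[float(np.linalg.norm((np.eye(3)-np.outer(ray(p,xy)[1],ray(p,xy)[1]))@(X-ray(p,xy)[0]))) for p,xy in obs]
def proj(p,X):
    K=np.array(p["K"]);E=np.array(p["extrinsics"]);c=K@(E[:3,:3].T@(np.array(X)-E[:3,3]));return c[:2]/c[2]
E
python3 - <<'E'
from h import *
np.set_printoptions(precision=1,suppress=True)
P={n:r.snapshot(n) for n in("side","top")}
cv2.imwrite("pics/a.png",np.vstack([P["top"]["pixels"],P["side"]["pixels"]])[:, :])
im=np.hstack([P["top"]["pixels"],P["side"]["pixels"]]);cv2.imwrite("pics/a.png",cv2.resize(im,(800,300),interpolation=cv2.INTER_AREA))
for n,p in P.items():
    cv2.imwrite(f"pics/{n}.png",p["pixels"]);print(n,np.array(p["extrinsics"])[:3,3],np.array(p["extrinsics"])[:3,2])
    for t in("cap","connector","test_box","tray","usb_stick","tape_ring","pliers"):
        print(t,[(np.round(d["xy"]),round(d["score"],2)) for d in r.spot_in(p,t)],"LM",[(np.round(d["xy"],1),round(d["score"],2)) for d in r.landmark_of(p,t)])
print(r.sense())
E
```

```text
side [ 450.8  879.  1203.7] [ 0.1 -0.5 -0.8]
cap [(array([291., 152.]), 0.7), (array([316., 225.]), 0.69), (array([275., 213.]), 0.68), (array([255., 196.]), 0.56), (array([300., 139.]), 0.52)] LM [(array([314.3, 222.7]), 0.83), (array([254.2, 198.1]), 0.72), (array([287.5, 155.3]), 0.71), (array([276.9, 209.4]), 0.69), (array([301.4, 134.7]), 0.46)]
connector [(array([279., 159.]), 0.43)] LM [(array([284.9, 155.7]), 0.56)]
test_box [(array([279., 170.]), 0.9), (array([276., 259.]), 0.53)] LM [(array([285. , 171.9]), 0.94)]
tray [(array([274., 262.]), 0.83)] LM [(array([275.8, 262.6]), 0.7)]
usb_stick [(array([316., 205.]), 0.55)] LM [(array([312.7, 203.4]), 0.47)]
tape_ring [(array([223., 196.]), 0.58)] LM [(array([223.6, 191.7]), 0.67), (array([289. , 156.4]), 0.61)]
pliers [(array([278., 325.]), 0.85), (array([316., 205.]), 0.44)] LM [(array([274.3, 324.6]), 0.76), (array([275.6, 260.8]), 0.53)]
top [ 352.1  175.6 1021.7] [ 0.2  0.  -1. ]
cap [(array([270., 212.]), 0.93), (array([284., 185.]), 0.79), (array([264., 256.]), 0.71), (array([345., 213.]), 0.63), (array([390., 230.]), 0
[... 316 characters left out ...]
4)] LM [(array([219.8, 220.2]), 0.79)]
usb_stick [] LM [(array([295.2, 257.1]), 0.42)]
tape_ring [(array([291., 157.]), 0.88), (array([144., 230.]), 0.19)] LM [(array([290.7, 149.8]), 0.69)]
pliers [(array([144., 230.]), 0.9)] LM [(array([145.7, 225.2]), 0.65), (array([336.8, 215.4]), 0.35)]
{'time': 1.5, 'joint_pos': array([65.9,  7.5, 85.3,  0. , 87.3, -4.9]), 'qd': array([ 0.1, -0.1, -0.1, -0. , -0. , -0.1]), 'joint_efforts': array([  0. , -56.9, -50.1,  -0. ,   0. ,   0. ]), 'tool_pos': array([197.1, 566.7, 231.3]), 'tcp_rot': array([-180. ,   -0. ,  160.8]), 'ft_force': array([-0.3, -0. , -0. ]), 'wrist_torque': array([ 0., -0.,  0.]), 'grip_force': 0.0, 'finger_gap': 85.15781004729027}
```

View pics/top.png

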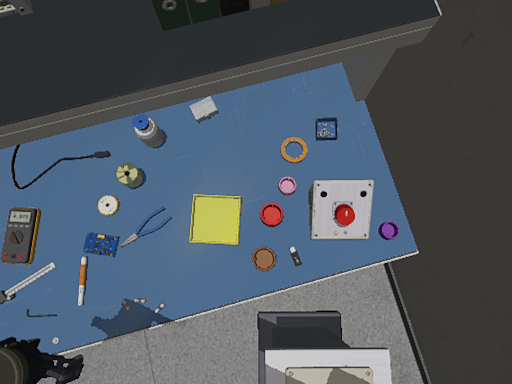

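View pics/side.png

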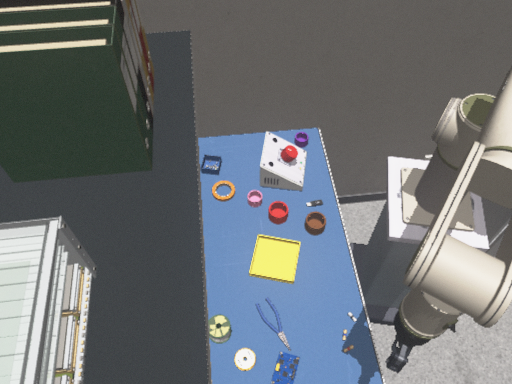

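The picture shows these caps in the top view: brown (264,257), pink (287,185), purple (389,230), red lying open on the bench (271,214), and red on the box connector (345,214). The red one on the connector fits: it is red, the smaller of the two reds, and screwed on the sloping box. The tray is at (216,219), the USB stick at (295,256), the tape at (293,150) and the pliers at (147,228). Next I'll confirm the cap in a crop and measure.

```bash
python3 - <<'E'
from h import *
np.set_printoptions(precision=1,suppress=True)
P={n:r.snapshot(n) for n in("side","top")}
crops=[]
for n,(u,v) in(("top",(310,215)),("side",(285,190))):
    crops.append(cv2.resize(P[n]["pixels"][v-65:v+65,u-65:u+65],(400,400),interpolation=cv2.INTER_CUBIC))
cv2.imwrite("pics/c.png",np.hstack(crops))
# red blobs & tray by colour
obs={}
for n,p in P.items():
    hsv=cv2.cvtColor(p["pixels"],cv2.COLOR_BGR2HSV)
    red=(((hsv[...,0]<6)|(hsv[...,0]>174))&(hsv[...,1]>170)&(hsv[...,2]>70)).astype(np.uint8)
    k,l,s,c=cv2.connectedComponentsWithStats(red)
    print(n,"red",[(s[i],c[i]) for i in range(1,k) if s[i,4]>60])
    yel=((hsv[...,0]>24)&(hsv[...,0]<34)&(hsv[...,1]>150)).astype(np.uint8)
    k,l,s,c=cv2.connectedComponentsWithStats(yel);i=1+np.argmax(s[1:,4])
    cn=max(cv2.findContours((l==i).astype(np.uint8),0,1)[0],key=cv2.contourArea)
    q=cv2.boxPoints(cv2.minAreaRect(cn)); q=cv2.approxPolyDP(cv2.convexHull(cn),8,True)[:,0]
    print("tray",s[i],q.tolist(),"rim corners z20",[atz(p,x,20) for x in q.astype(float)])
    for t in("cap","connector","test_box","tray"):
        obs[n,t]=[d["xy"] for d in r.landmark_of(p,t)]
from itertools import product
for t in("cap","connector","test_box","tray"):
    for a,b in product(obs["top",t],obs["side",t]):
        X,e=tri([(P["top"],a),(P["side"],b)])
        if max(e)<8: print(t,np.array(a),np.array(b),X,np.array(e))
# box outline
for n in P:
    g=r.regions_of(P[n],"test_box")
    if g:
        cn=max(cv2.findContours(g[0]["pixels"].astype(np.uint8),0,1)[0],key=cv2.contourArea)
        print(n,"box",cv2.approxPolyDP(cv2.convexHull(cn),3,True)[:,0].tolist())
E
```

```text
side red []Traceback (most recent call last):
  File "<stdin>", line 16, in <module>
    return _wrapfunc(a, 'argmax', axis=axis, out=out, **kwds)
    return bound(*args, **kwds)
ValueError: attempt to get argmax of an empty sequence
```

View pics/c.png

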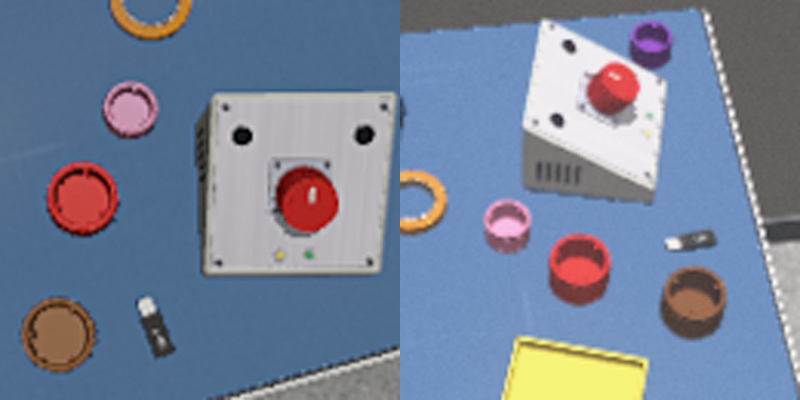

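The crop shows a smaller, domed red cap with a white stripe on the box's connector. The bench red cap is larger and lies open side up, so the connector one is meant. My colour thresholds were too strict, so I'll loosen them.

```bash
cat > m.py <<'E'
from h import *
from itertools import product
np.set_printoptions(precision=1,suppress=True)
P={n:r.snapshot(n) for n in("side","top")}
obs={}
for n,p in P.items():
    hsv=cv2.cvtColor(p["pixels"],cv2.COLOR_BGR2HSV)
    print(n,hsv[262,274] if n=="side" else hsv[219,216])
    red=(((hsv[...,0]<6)|(hsv[...,0]>174))&(hsv[...,1]>130)&(hsv[...,2]>70)).astype(np.uint8)
    k,l,s,c=cv2.connectedComponentsWithStats(red)
    print(n,"red",[(s[i],c[i]) for i in range(1,k) if s[i,4]>60])
    yel=((hsv[...,0]>22)&(hsv[...,0]<36)&(hsv[...,1]>100)).astype(np.uint8)
    k,l,s,c=cv2.connectedComponentsWithStats(yel);i=1+np.argmax(s[1:,4])
    cn=max(cv2.findContours((l==i).astype(np.uint8),0,1)[0],key=cv2.contourArea)
    q=cv2.approxPolyDP(cv2.convexHull(cn),8,True)[:,0]
    print("tray",s[i],q.tolist(),"z20",[atz(p,x,20) for x in q.astype(float)])
    for t in("cap","connector","test_box","tray"):
        obs[n,t]=[d["xy"] for d in r.landmark_of(p,t)]
    g=r.regions_of(p,"test_box")
    if g:
        cn=max(cv2.findContours(g[0]["pixels"].astype(np.uint8),0,1)[0],key=cv2.contourArea)
        print(n,"box",cv2.approxPolyDP(cv2.convexHull(cn),3,True)[:,0].tolist())
for t in("cap","connector","test_box","tray"):
    for a,b in product(obs["top",t],obs["side",t]):
        X,e=tri([(P["top"],a),(P["side"],b)])
        if max(e)<8: print(t,np.array(a),np.array(b),X,np.array(e))
E
python3 m.py
```

```text
side [ 30 129 246]
side red [(array([281, 146,  17,  15, 160], dtype=int32), array([288.7, 152.9])), (array([269, 202,  19,  17, 203], dtype=int32), array([277.9, 210.7]))]
tray [ 249  235   51   48 1842] [[258, 235], [299, 242], [292, 282], [250, 275]] z20 [array([546.8, 226.1,  20. ]), array([422.6, 232. ,  20. ]), array([430. , 361.9,  20. ]), array([550.4, 357.8,  20. ])]
side box [[280, 149], [290, 166], [277, 160]]
top [ 30 137 197]
top red [(array([260, 203,  23,  23, 395], dtype=int32), array([271.4, 214.2])), (array([335, 204,  20,  21, 306], dtype=int32), array([344.3, 214.4]))]
tray [ 190  194   51   51 2331] [[194, 194], [240, 197], [237, 244], [190, 241]] z20 [array([552.4, 348.7,  20. ]), array([543.3, 223.3,  20. ]), array([416.5, 230.8,  20. ]), array([425.1, 355.7,  20. ])]
top box [[372, 181], [366, 238], [310, 237], [308, 190], [315, 180]]
cap [271.6 210.6] [278.6 208.9] [498.7 139.4  44.1] [3. 3.]
cap [271.6 210.6] [302.  136.5] [449.9 151.7 393.4] [1.6 1.6]
cap [389.8 230.4] [278.6 208.9] [  544.3  -538.5 -1017.6] [7.6 7.6]
cap [389.8 230.4] [302.  136.5] [ 450.3 -171.8   33.4] [1.5 1.5]
cap [287.4 184.8] [255.6 196.5] [574.1  94.5  28.3] [0.4 0.4]
cap [263.8 256.3] [318.8 220.6] [377.1 161.4  41.6] [6.2 6.2]
connector [341.2 214. ] [285.1 156.4] [492.2 -37.   79.2] [5.6 5.6]
test_box [334.5 215.2] [285.3 169.8] [492.6 -31.3  18.8] [0.6 0.6]
tray [215.7 216.3] [277.  261.4] [487.  292.2  -2. ] [6.9 6.9]
```

Request:
carry_out(
  commands=[
    {"translation":[-0.029,-0.0294,0]},
    {"translation":[-0.029,-0.0294,0]},
    {"translation":[-0.029,-0.0294,0]},
    {"translation":[-0.029,-0.0294,0]},
    {"translation":[-0.029,-0.0294,0]},
    {"translation":[-0.029,-0.0294,0]},
    {"translation":[-0.029,-0.0294,0]},
    {"translation":[-0.029,-0.0294,0]},
  ],
)

```text
invalid input
```

Request:
carry_out(
  commands=[
    {"translation":[-0.029,-0.0294,0]},
    {"translation":[-0.029,-0.0294,0]},
    {"translation":[-0.029,-0.0294,0]},
    {"translation":[-0.029,-0.0294,0]},
    {"translation":[-0.029,-0.0294,0]},
    {"translation":[-0.025,-0.0254,0]},
    {"translation":[-0.02,-0.02,0]},
    {"translation":[0,0,0]},
  ],
)

```text
invalid input
```

```bash
python3 - <<'E'
from h import *
np.set_printoptions(precision=1,suppress=True)
p=r.snapshot("wrist");s=r.sense()
cv2.imwrite("pics/w1.png",p["pixels"]);np.savez("w1.npz",im=p["pixels"],K=p["K"],extrinsics=p["extrinsics"])
print(s["time"],s["tool_pos"],s["tcp_rot"],s["joint_pos"],p["extrinsics"],p["K"])
for t in("cap","connector","test_box"):print(t,[(np.round(d["xy"],1),round(d["score"],2)) for d in r.landmark_of(p,t)])
E
```

```text
2.25 [197.1 566.7 231.3] [-180.    -0.   160.8] [65.9  7.5 85.3  0.  87.3 -4.9] [[  0.3   0.9   0.3 123.5]
 [  0.9  -0.3  -0.1 592.6]
 [ -0.    0.3  -1.  375.2]
 [  0.    0.    0.    1. ]] [[313.1   0.  257. ]
 [  0.  313.1 191.8]
 [  0.    0.    1. ]]
cap []
connector []
test_box []
```

View pics/w1.png

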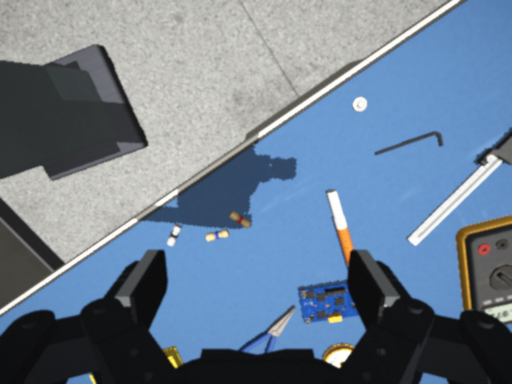

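The picture shows only bench clutter: pliers at (270,330) and the multimeter at (490,270). The arm did not move, so I'll give every field in each row.

Request:
carry_out(
  commands=[
    {"jaw":0.085,"spin":0,"translation":[-0.029,-0.0294,0]},
    {"jaw":0.085,"spin":0,"translation":[-0.029,-0.0294,0]},
    {"jaw":0.085,"spin":0,"translation":[-0.029,-0.0294,0]},
    {"jaw":0.085,"spin":0,"translation":[-0.029,-0.0294,0]},
    {"jaw":0.085,"spin":0,"translation":[-0.029,-0.0294,0]},
    {"jaw":0.085,"spin":0,"translation":[-0.029,-0.0294,0]},
    {"jaw":0.085,"spin":0,"translation":[-0.029,-0.0294,0]},
    {"jaw":0.085,"spin":0,"translation":[-0.029,-0.0294,0]},
  ],
  squeeze=40,
)

```text
time: 3.07
tool_pos: [339.3, 266.6, 231.5]
tcp_rot: [180.0, 0.0, 160.8]
ft_force: [1.3, -0.4, 0.5]
finger_gap: 85.0
grip_force: 0.0
```

Request:
carry_out(
  commands=[
    {"jaw":0.085,"spin":0,"translation":[-0.029,-0.0294,0]},
    {"jaw":0.085,"spin":0,"translation":[-0.029,-0.0294,0]},
    {"jaw":0.085,"spin":0,"translation":[-0.029,-0.0294,0]},
    {"jaw":0.085,"spin":0,"translation":[-0.029,-0.0294,0]},
    {"jaw":0.085,"spin":0,"translation":[-0.029,-0.0294,0]},
    {"jaw":0.085,"spin":0,"translation":[-0.025,-0.0254,0]},
    {"jaw":0.085,"spin":0,"translation":[-0.02,-0.02,0]},
    {"jaw":0.085,"spin":0,"translation":[0,0,0]},
  ],
)

```text
time: 3.73
tool_pos: [456.7, 19.7, 231.4]
tcp_rot: [-179.9, 0.1, 160.6]
ft_force: [0.7, 0.2, 0.8]
finger_gap: 85.1
grip_force: 0.0
```

```bash
cat > w.py <<'E'
import sys
from h import *
np.set_printoptions(precision=1,suppress=True)
p=r.snapshot("wrist");s=r.sense();n=sys.argv[1]
cv2.imwrite(f"pics/{n}.png",p["pixels"]);np.savez(n+".npz",pixels=p["pixels"],K=p["K"],extrinsics=p["extrinsics"])
print(s["time"],s["tool_pos"],s["tcp_rot"],s["joint_pos"])
for t in("cap","connector","test_box"):print(t,[(np.round(d["xy"],1),round(d["score"],2)) for d in r.landmark_of(p,t)])
E
python3 w.py w2
```

```text
3.7833 [455.8  21.8 231.3] [-180.     0.   160.6] [ -3.7 -15.4 107.1  -0.   88.3 -74.3]
cap [(array([ 99.9, 213.5]), 0.93), (array([349. , 232.6]), 0.86), (array([216.9, 222.3]), 0.78), (array([370. ,  50.3]), 0.76), (array([373.2, 163.5]), 0.65), (array([223.3, 204.9]), 0.21)]
connector []
test_box [(array([224.1, 202.9]), 0.76)]
```

View pics/w2.png

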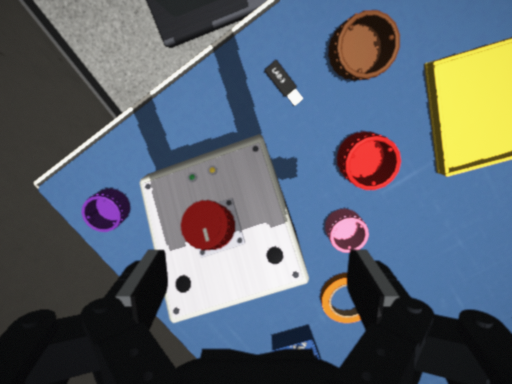

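The wrist view shows the box with panel corners at about (142,182), (262,138), (307,282) and (174,321). The red cap with its white stripe is at (208,225), the bench red cap at (370,160), and the USB stick at (284,84). Next I'll fit the box pose.

```bash
cat > fit.py <<'E'
from h import *
from scipy.optimize import least_squares
np.set_printoptions(precision=1,suppress=True)
def box(q):
    c,s=np.cos(q[2]),np.sin(q[2]);R=np.array([[c,-s,0],[s,c,0],[0,0,1]]);return R,np.array([q[0],q[1],0])
def W(q,X):
    R,t=box(q);return R@np.array(X,float)+t
C=[(-70,-75,30),(-70,75,30),(70,75,111),(70,-75,111)]
def refine(p,pts):
    g=cv2.cvtColor(p["pixels"],cv2.COLOR_BGR2GRAY);a=np.array(pts,np.float32).reshape(-1,1,2)
    return cv2.cornerSubPix(g,a,(4,4),(-1,-1),(3,30,.05))[:,0]
def redcap(p,near):
    h=cv2.cvtColor(p["pixels"],cv2.COLOR_BGR2HSV)
    m=(((h[...,0]<6)|(h[...,0]>174))&(h[...,1]>120)&(h[...,2]>50)).astype(np.uint8)
    m=cv2.morphologyEx(m,cv2.MORPH_CLOSE,np.ones((9,9)))
    k,l,s,c=cv2.connectedComponentsWithStats(m)
    i=min((i for i in range(1,k) if s[i,4]>60),key=lambda i:np.hypot(*(c[i]-near)));return c[i],s[i]
if __name__=="__main__":
    p=np.load("w2.npz");uv=refine(p,[(142,182),(262,138),(307,282),(174,321)]);print(uv)
    f=lambda q:np.concatenate([proj(p,W(q,X))-u for X,u in zip(C,uv)])
    q=least_squares(f,[490,-31,0]);print("box",q.x[:2],np.degrees(q.x[2]),"res",q.fun)
    np.save("q.npy",q.x)
    k=22.25;a=np.array([-.5,0,.866]);o=np.array([0,0,70.5])+5.5*a
    print("con",W(q.x,o),"cap mid",W(q.x,o+k*a),"pix pred",proj(p,W(q.x,o+k*a)),"seen",redcap(p,(208,225)))
    T={n:r.snapshot(n) for n in("top","side")}
    cs=[(p,redcap(p,(208,225))[0])]
    for n,near in(("top",(345,214)),("side",(290,152))):
        c,_=redcap(T[n],near);cs.append((T[n],c));print(n,"pred",proj(T[n],W(q.x,o+k*a)),"seen",c)
    print("tri",tri(cs),tri(cs[1:]),tri(cs[:2]))
E
python3 fit.py
```

```text
[[139.8 180.3]
 [261.3 136.7]
 [307.  282.4]
 [172.2 322.6]]
box [499.  -40.1] 0.08477741749065992 res [-1.7 -0.6  0.4 -1.1  3.1  0.4 -2.2  2.1]
con [496.2 -40.1  75.3] cap mid [485.1 -40.2  94.5] pix pred [209.  225.1] seen (array([207.2, 225. ]), array([ 181,  200,   54,   50, 2069], dtype=int32))
top pred [344.3 213.7] seen [271.4 214.1]
side pred [289.3 153.4] seen [288.4 153.9]
tri (array([453.7,  87.4, 268.2]), [80.56516994376872, 60.71915538088167, 31.95554884615992]) (array([467.2, 147.5, 314.6]), [13.511563424247798, 13.511563424247775]) (array([380.4, 122. , 510.5]), [56.69557809489165, 56.69557809489168])
```

Request:
carry_out(
  commands=[
    {"jaw":0.058,"spin":0,"translation":[-0.0074,-0.0083,0.0125]},
    {"jaw":0.058,"spin":0,"translation":[-0.0074,-0.0083,0.0125]},
    {"jaw":0.058,"spin":0,"translation":[-0.0074,-0.0083,0.0125]},
    {"jaw":0.058,"spin":0,"translation":[-0.0074,-0.0083,0.0125]},
    {"jaw":0.058,"spin":0,"translation":[-0.0074,-0.0083,0.0125]},
    {"jaw":0.058,"spin":0,"translation":[-0.0074,-0.0083,0.0125]},
    {"jaw":0.058,"spin":0.075,"translation":[0,0,0]},
    {"jaw":0.058,"spin":0.075,"translation":[0,0,0]},
  ],
  squeeze=40,
)

```text
time: 4.7
tool_pos: [480.0, -36.6, 155.2]
tcp_rot: [-180.0, -0.1, 152.1]
ft_force: [-0.3, 0.6, 0.8]
finger_gap: 57.6
grip_force: 0.0
```

```bash
python3 w.py w3; python3 - <<'E'
from fit import *
p=np.load("w3.npz");p2=np.load("w2.npz");q=np.load("q.npy")
a=np.array([-.5,0,.866]);o=np.array([0,0,70.5])+5.5*a
pr=proj(p,W(q,o+22.25*a));c,s=redcap(p,pr);c2,_=redcap(p2,(208,225))
print("pred",pr,"seen",c,s,tri([(p,c),(p2,c2)]))
print([proj(p,W(q,X)) for X in C])
E
```

```text
4.75 [480.4 -36.5 155.8] [-180.    -0.1  151.8] [-10.4  -8.3 108.9   0.   79.4 -72.2]
cap [(array([111.1, 227.1]), 0.86), (array([266.3, 218.8]), 0.79), (array([463.3, 104.8]), 0.73), (array([435.2, 208.2]), 0.63)]
connector []
test_box [(array([262.2, 189.4]), 0.83)]
pred [255.8 216.9] seen [253.6 216.7] [ 218  182   73   70 3954] (array([483.1, -40.8,  97.8]), [0.05876447692570316, 0.058764476925786666])
[array([151.8, 174.1]), array([304.8,  90.6]), array([408.5, 278.1]), array([220.6, 358.4])]
```

View pics/w3.png

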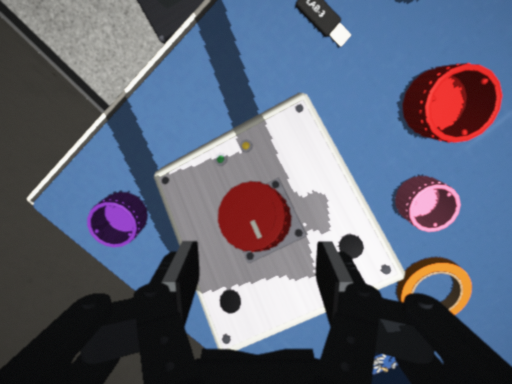

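The picture shows the red cap at (254,217) between the fingertips and the stripe at (256,229). The seen and predicted points agree within 2 px, and the measured cap is at (483, -41, 98), matching the model.

Request:
carry_out(
  commands=[
    {"jaw":0.058,"spin":0,"translation":[-0.0015,-0.0017,0.0105]},
    {"jaw":0.058,"spin":0,"translation":[-0.0014,-0.0016,0.0105]},
    {"jaw":0.058,"spin":0,"translation":[0,0,0.0105]},
    {"jaw":0.058,"spin":0,"translation":[0,0,0.0105]},
    {"jaw":0.058,"spin":0,"translation":[0,0,0.0105]},
    {"jaw":0.058,"spin":0,"translation":[0,0,0.0105]},
    {"jaw":0.058,"spin":0,"translation":[0,0,0.0105]},
    {"jaw":0.058,"spin":0,"translation":[0,0,0]},
  ],
  squeeze=30,
)

```text
time: 5.57
tool_pos: [479.9, -41.4, 79.8]
tcp_rot: [-179.9, -0.2, 152.2]
ft_force: [-1.0, -0.4, -0.1]
finger_gap: 57.7
grip_force: 0.0
```

Request:
carry_out(
  commands=[
    {"jaw":0.04,"spin":0,"translation":[0,0,0]},
    {"jaw":0.04,"spin":0,"translation":[0,0,0]},
    {"jaw":0.04,"spin":0,"translation":[0,0,0]},
    {"jaw":0.04,"spin":0,"translation":[0,0,0]},
    {"jaw":0.04,"spin":-0.05,"translation":[0.0001,0,-0.0002]},
    {"jaw":0.04,"spin":-0.05,"translation":[0.0001,0,-0.0002]},
    {"jaw":0.04,"spin":-0.05,"translation":[0.0001,0,-0.0002]},
    {"jaw":0.04,"spin":-0.05,"translation":[0.0001,0,-0.0002]},
  ],
)

```text
time: 6.23
tool_pos: [481.0, -39.9, 83.2]
tcp_rot: [179.9, -0.1, 163.8]
ft_force: [0.7, 7.5, -4.3]
finger_gap: 47.7
grip_force: 29.9
```

```bash
python3 w.py w4; python3 -c "
from h import *
s=r.sense();print(s['ft_force'],s['wrist_torque'],s['finger_gap'],s['grip_force'])
im=cv2.imread('pics/w4.png');cv2.imwrite('pics/w4c.png',cv2.resize(im[120:384,130:400],None,fx=2,fy=2))"
```

```text
6.2833 [481.  -40.   83.2] [179.9  -0.1 164.1] [-10.9  -3.5 112.5   0.1  71.1 -85.1]
cap [(array([ 50.6, 226.3]), 0.92), (array([265.8, 267.1]), 0.78), (array([473.7, 279.3]), 0.55)]
connector []
test_box [(array([261.4, 220.3]), 0.87)]
[-0.99011967  7.67808212 -4.03965142] [1.14636656e+00 1.50406525e-01 2.14152922e-04] 47.34921065370251 30.161093358619837
```

View pics/w4c.png

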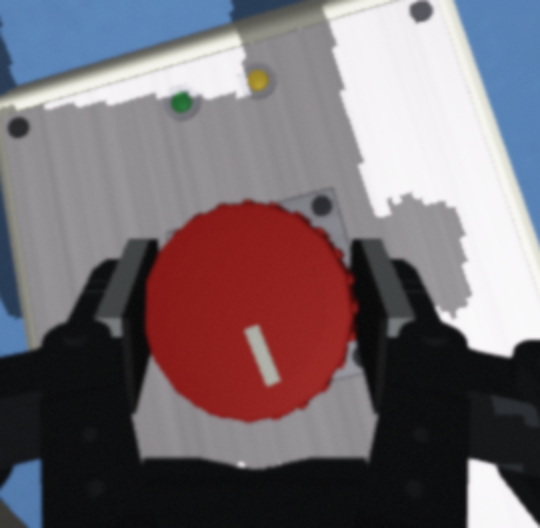

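The picture shows the cap held at (250,310) between the pads. The stripe has turned about 8–10° relative to the box edge, so it is unscrewing. I'll continue the stroke.

Request:
carry_out(
  commands=[
    {"jaw":0.04,"spin":-0.096,"translation":[0.0002,0.0002,-0.0003]},
    {"jaw":0.04,"spin":-0.096,"translation":[0.0002,0.0002,-0.0003]},
    {"jaw":0.04,"spin":-0.096,"translation":[0.0002,0.0002,-0.0003]},
    {"jaw":0.04,"spin":-0.096,"translation":[0.0002,0.0002,-0.0003]},
    {"jaw":0.04,"spin":-0.096,"translation":[0.0002,0.0002,-0.0003]},
    {"jaw":0.04,"spin":-0.096,"translation":[0.0002,0,-0.0003]},
    {"jaw":0.04,"spin":-0.096,"translation":[0.0002,0,-0.0003]},
    {"jaw":0.04,"spin":-0.096,"translation":[0.0002,0,-0.0003]},
  ],
)

```text
time: 7.1
tool_pos: [479.5, -42.6, 86.7]
tcp_rot: [-179.9, -0.1, -152.1]
ft_force: [-7.5, -7.0, 4.8]
finger_gap: 44.3
grip_force: 59.5
```

```bash
cat > st.py <<'E'
from fit import *
q=np.load("q.npy");a=np.array([-.5,0,.8660]);u=np.array([.8660,0,.5]);o=np.array([0,0,70.5])+5.5*a
def stripe(p,rise=0):
    c,s=redcap(p,(254,262))
    h=cv2.cvtColor(p["pixels"],cv2.COLOR_BGR2HSV)
    red=(((h[...,0]<8)|(h[...,0]>172))&(h[...,1]>120)&(h[...,2]>50)).astype(np.uint8)
    k,l,st,cc=cv2.connectedComponentsWithStats(red);i=1+np.argmax([st[i,4]-1000*(np.hypot(*(cc[i]-(254,262)))>60) for i in range(1,k)])
    hull=np.zeros_like(red);cn=np.vstack(cv2.findContours((l==i).astype(np.uint8),0,1)[0]);cv2.fillConvexPoly(hull,cv2.convexHull(cn),1)
    hull=cv2.erode(hull,np.ones((9,9)))
    w=((hull>0)&(h[...,1]<100)&(h[...,2]>90)).astype(np.uint8)
    ys,xs=np.nonzero(w);pts=np.c_[xs,ys].astype(np.float32)
    (vx,vy,x0,y0)=cv2.fitLine(pts,cv2.DIST_HUBER,0,.01,.01).ravel()
    t=(pts-[x0,y0])@[vx,vy];R,T=box(q);n=R@a
    out=[]
    for tt in(t.min(),t.max()):
        O,d=ray(p,(x0+vx*tt,y0+vy*tt));top=W(q,o+(38.5+rise)*a)
        X=O+d*((top-O)@n)/(d@n);v=R.T@(X-top);out.append((v@u,v[1]))
    out=np.array(out);d=out[1]-out[0]
    if np.hypot(*out[1])<np.hypot(*out[0]): d=-d
    return np.degrees(np.arctan2(d[1],d[0])),out,len(xs)
if __name__=="__main__":
    import sys
    for n in("w3","w4"):print(n,stripe(np.load(n+".npz")))
    p=r.snapshot("wrist");s=r.sense();cv2.imwrite(f"pics/now{s['time']:.2f}.png",p["pixels"])
    print(stripe(p,float(sys.argv[1])));print([np.round(s[k],1) for k in("time","tool_pos","tcp_rot","joint_pos","ft_force","wrist_torque","finger_gap","grip_force")])
E
python3 st.py 3
```

```text
Traceback (most recent call last):
  File "st.py", line 23, in <module>
    for n in("w3","w4"):print(n,stripe(np.load(n+".npz")))
                                ~~~~~~^^^^^^^^^^^^^^^^^^^
  File "st.py", line 12, in stripe
    (vx,vy,x0,y0)=cv2.fitLine(pts,cv2.DIST_HUBER,0,.01,.01).ravel()
                  ~~~~~~~~~~~^^^^^^^^^^^^^^^^^^^^^^^^^^^^^^
cv2.error: OpenCV(4.12.0) /io/opencv/modules/imgproc/src/linefit.cpp:50: error: (-215:Assertion failed) count > 0 in function 'fitLine2D_wods'
```

```bash
python3 - <<'E'
s=open('st.py').read()
s=s.replace("""k,l,st,cc=cv2.connectedComponentsWithStats(red);i=1+np.argmax([st[i,4]-1000*(np.hypot(*(cc[i]-(254,262)))>60) for i in range(1,k)])""","""k,l,st,cc=cv2.connectedComponentsWithStats(red);i=max(range(1,k),key=lambda i:st[i,4]*(np.hypot(*(cc[i]-(254,250)))<70))""")
s=s.replace("<100)&(h[...,2]>90)","<110)&(h[...,2]>80)")
open('st.py','w').write(s)
E
python3 st.py 3; python3 -c "
import cv2,glob
f=sorted(glob.glob('pics/now*'))[-1];im=cv2.imread(f);cv2.imwrite('pics/n1c.png',cv2.resize(im[120:384,130:400],None,fx=2,fy=2))"
```

```text
w3 (np.float64(-0.1822836619138609), array([[ 3.7, -0.3],
       [15.9, -0.4]]), 101)
w4 (np.float64(8.713768324691243), array([[ 4.9, -0.7],
       [17.2,  1.2]]), 244)
(np.float64(39.36122754710417), array([[ 5.9, -0.3],
       [15.6,  7.7]]), 239)
[np.float64(7.2), array([479.6, -42.7,  87. ]), array([-179.8,   -0.1, -151.7]), array([ -11. ,   -4. ,  112.6,   -0.2,   71.5, -129.3]), array([-9.6, -6.3,  7.9]), array([-2.2,  0.8,  0.1]), np.float64(44.5), np.float64(54.4)]
```

View pics/n1c.png

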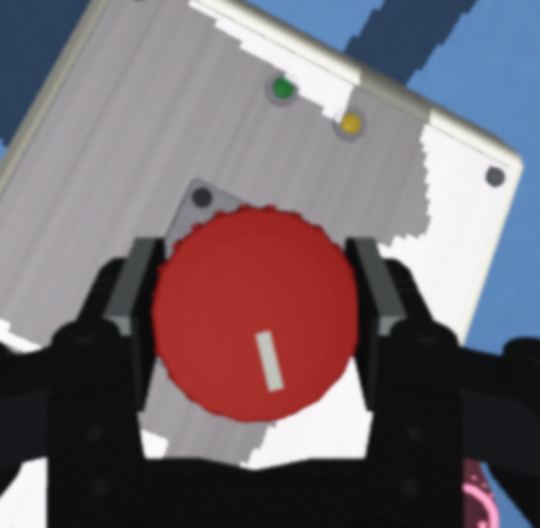

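The picture shows the cap gripped at (255,310). The stripe measures 39° turned for about 56° of tool swing, so the ratchet works. I'll repeat with a slightly longer stroke.

Request:
carry_out(
  commands=[
    {"jaw":0.058,"spin":0,"translation":[0,0,0]},
    {"jaw":0.058,"spin":0,"translation":[-0.0017,0.0018,0]},
    {"jaw":0.058,"spin":0.11,"translation":[0,0,0]},
    {"jaw":0.058,"spin":0.11,"translation":[0,0,0]},
    {"jaw":0.058,"spin":0.11,"translation":[0,0,0]},
    {"jaw":0.058,"spin":0.11,"translation":[0,0,0]},
    {"jaw":0.058,"spin":0.11,"translation":[0,0,0]},
    {"jaw":0.058,"spin":0.11,"translation":[0,0,0]},
  ],
  squeeze=40,
)

```text
time: 7.82
tool_pos: [481.0, -37.8, 86.3]
tcp_rot: [180.0, 0.0, 169.5]
ft_force: [-0.5, 0.2, -0.4]
finger_gap: 58.0
grip_force: 0.0
```

Request:
carry_out(
  commands=[
    {"jaw":0.058,"spin":0.11,"translation":[0,0,0]},
    {"jaw":0.058,"spin":0.11,"translation":[0,0,0]},
    {"jaw":0.058,"spin":0.11,"translation":[0,0,0]},
    {"jaw":0.058,"spin":0.11,"translation":[0,0,0]},
    {"jaw":0.04,"spin":0,"translation":[0,0,0]},
    {"jaw":0.04,"spin":0,"translation":[0,0,0]},
    {"jaw":0.04,"spin":0,"translation":[0,0,0]},
    {"jaw":0.04,"spin":0,"translation":[0,0,0]},
  ],
)

```text
time: 8.48
tool_pos: [480.5, -38.3, 86.3]
tcp_rot: [-180.0, -0.0, 144.8]
ft_force: [-5.2, -1.3, 5.6]
finger_gap: 48.9
grip_force: 38.7
```

```bash
python3 st.py 2.6|tail -6
```

```text
[15.9, -0.4]]), 101)
w4 (np.float64(8.713768324691243), array([[ 4.9, -0.7],
       [17.2,  1.2]]), 244)
(np.float64(44.50326788425539), array([[ 4.7,  1.6],
       [13.6, 10.4]]), 231)
[np.float64(8.5), array([480.6, -38.3,  86.3]), array([-180. ,   -0. ,  144.8]), array([-10.6,  -3.9, 112.6,  -0. ,  71.4, -65.4]), array([-5.4, -1.9,  5.4]), array([-0.4,  0.7, -0.2]), np.float64(49.6), np.float64(38.7)]
```

Request:
carry_out(
  commands=[
    {"jaw":0.04,"spin":-0.11,"translation":[0.0002,-0.0002,-0.0002]},
    {"jaw":0.04,"spin":-0.11,"translation":[0.0002,-0.0002,-0.0003]},
    {"jaw":0.04,"spin":-0.11,"translation":[0.0002,-0.0002,-0.0003]},
    {"jaw":0.04,"spin":-0.11,"translation":[0.0002,-0.0002,-0.0003]},
    {"jaw":0.04,"spin":-0.11,"translation":[0.0002,-0.0002,-0.0003]},
    {"jaw":0.04,"spin":-0.11,"translation":[0.0001,-0.0001,-0.0002]},
    {"jaw":0.04,"spin":-0.11,"translation":[0.0001,0,-0.0003]},
    {"jaw":0.04,"spin":-0.11,"translation":[0.0001,0,-0.0003]},
  ],
)

```text
time: 9.2
tool_pos: [480.3, -40.9, 88.7]
tcp_rot: [-179.8, 0.1, -164.6]
ft_force: [6.6, -10.6, -5.1]
finger_gap: 44.9
grip_force: 41.5
```

Request:
carry_out(
  commands=[
    {"jaw":0.04,"spin":-0.11,"translation":[0.0001,0,-0.0003]},
    {"jaw":0.04,"spin":-0.11,"translation":[0.0001,0,-0.0003]},
    {"jaw":0.04,"spin":-0.11,"translation":[0.0001,0,-0.0003]},
    {"jaw":0.04,"spin":0,"translation":[0,0,0]},
    {"jaw":0.058,"spin":0,"translation":[0,0,0]},
    {"jaw":0.058,"spin":0,"translation":[0,0,0]},
    {"jaw":0.058,"spin":0.11,"translation":[0,0,0]},
    {"jaw":0.058,"spin":0.11,"translation":[0,0,0]},
  ],
)

```text
time: 9.87
tool_pos: [478.7, -38.5, 88.8]
tcp_rot: [179.9, 0.0, -158.8]
ft_force: [0.0, -0.5, -0.0]
finger_gap: 57.9
grip_force: 0.0
```

```bash
python3 st.py 5.5|tail -3
```

```text
(np.float64(83.58485426152238), array([[ 1.7,  1.3],
       [ 3.2, 14.3]]), 240)
[np.float64(9.9), array([478.6, -38.5,  88.8]), array([ 180. ,    0. , -159.3]), array([ -10.8,   -4.4,  112.7,    0. ,   71.7, -121.4]), array([0.2, 0.5, 0. ]), array([ 0., -0.,  0.]), np.float64(57.9), np.float64(0.0)]
```

Request:
carry_out(
  commands=[
    {"jaw":0.058,"spin":0,"translation":[0.0006,-0.0017,0.001]},
    {"jaw":0.058,"spin":0.12,"translation":[0,0,0]},
    {"jaw":0.058,"spin":0.12,"translation":[0,0,0]},
    {"jaw":0.058,"spin":0.12,"translation":[0,0,0]},
    {"jaw":0.058,"spin":0.12,"translation":[0,0,0]},
    {"jaw":0.058,"spin":0.12,"translation":[0,0,0]},
    {"jaw":0.058,"spin":0.12,"translation":[0,0,0]},
    {"jaw":0.058,"spin":0.12,"translation":[0,0,0]},
  ],
)

```text
time: 10.58
tool_pos: [478.7, -40.6, 87.8]
tcp_rot: [180.0, -0.0, 153.2]
ft_force: [0.2, -0.4, -0.3]
finger_gap: 57.9
grip_force: 0.0
```

Request:
carry_out(
  commands=[
    {"jaw":0.058,"spin":0.12,"translation":[0,0,0]},
    {"jaw":0.058,"spin":0.12,"translation":[0,0,0]},
    {"jaw":0.04,"spin":0,"translation":[0,0,0]},
    {"jaw":0.04,"spin":0,"translation":[0,0,0]},
    {"jaw":0.04,"spin":0,"translation":[0,0,0]},
    {"jaw":0.04,"spin":0,"translation":[0,0,0]},
    {"jaw":0.04,"spin":-0.11,"translation":[0.0001,0,-0.0002]},
    {"jaw":0.04,"spin":-0.11,"translation":[0.0001,0,-0.0002]},
  ],
)

```text
time: 11.25
tool_pos: [478.9, -39.7, 88.7]
tcp_rot: [179.9, -0.0, 152.7]
ft_force: [-12.3, 9.3, 10.1]
finger_gap: 50.4
grip_force: 40.1
```

Request:
carry_out(
  commands=[
    {"jaw":0.04,"spin":-0.12,"translation":[0.0002,0,-0.0003]},
    {"jaw":0.04,"spin":-0.12,"translation":[0.0002,0,-0.0003]},
    {"jaw":0.04,"spin":-0.12,"translation":[0.0002,0,-0.0003]},
    {"jaw":0.04,"spin":-0.12,"translation":[0.0002,0,-0.0003]},
    {"jaw":0.04,"spin":-0.12,"translation":[0.0002,0,-0.0003]},
    {"jaw":0.04,"spin":-0.12,"translation":[0.0002,0,-0.0003]},
    {"jaw":0.04,"spin":-0.12,"translation":[0.0002,0,-0.0003]},
    {"jaw":0.04,"spin":-0.12,"translation":[0.0002,0,-0.0003]},
  ],
)

```text
time: 11.92
tool_pos: [478.7, -42.2, 91.5]
tcp_rot: [-179.8, 0.1, -152.3]
ft_force: [13.4, -5.0, -5.6]
finger_gap: 45.2
grip_force: 43.3
```

Request:
carry_out(
  commands=[
    {"jaw":0.04,"spin":-0.1,"translation":[0.0002,0,-0.0003]},
    {"jaw":0.04,"spin":0,"translation":[0,0,0]},
    {"jaw":0.058,"spin":0,"translation":[0,0,0]},
    {"jaw":0.058,"spin":0,"translation":[0,0,0]},
    {"jaw":0.058,"spin":0.12,"translation":[0,0,0]},
    {"jaw":0.058,"spin":0.12,"translation":[0,0,0]},
    {"jaw":0.058,"spin":0.12,"translation":[0,0,0]},
    {"jaw":0.058,"spin":0.12,"translation":[0,0,0]},
  ],
)

```text
time: 12.58
tool_pos: [476.3, -40.3, 90.6]
tcp_rot: [180.0, -0.1, -174.8]
ft_force: [-0.2, -0.9, -0.1]
finger_gap: 57.8
grip_force: 0.0
```

```bash
python3 st.py 9|tail -3
```

```text
(np.float64(123.5092436865854), array([[ 1.1, -1.1],
       [-5.9,  9.5]]), 242)
[np.float64(12.6), array([476.3, -40.3,  90.7]), array([ 180. ,   -0.1, -175.3]), array([ -11. ,   -4.8,  112.9,    0. ,   72. , -105.7]), array([ 0.2,  0.7, -0.5]), array([0., 0., 0.]), np.float64(57.8), np.float64(0.0)]
```

Request:
carry_out(
  commands=[
    {"jaw":0.058,"spin":0.12,"translation":[-0.001,0,0.001]},
    {"jaw":0.058,"spin":0.12,"translation":[0,0,0]},
    {"jaw":0.058,"spin":0.12,"translation":[0,0,0]},
    {"jaw":0.058,"spin":0.12,"translation":[0,0,0]},
    {"jaw":0.058,"spin":0.12,"translation":[0,0,0]},
    {"jaw":0.058,"spin":0.12,"translation":[0,0,0]},
    {"jaw":0.04,"spin":0.02,"translation":[0,0,0]},
    {"jaw":0.04,"spin":0,"translation":[0,0,0]},
  ],
)

```text
time: 13.3
tool_pos: [477.9, -39.6, 90.7]
tcp_rot: [179.9, -0.1, 143.2]
ft_force: [-1.6, 4.7, 5.9]
finger_gap: 50.3
grip_force: 40.2
```

Request:
carry_out(
  commands=[
    {"jaw":0.04,"spin":0,"translation":[0,0,0]},
    {"jaw":0.04,"spin":0,"translation":[0,0,0]},
    {"jaw":0.04,"spin":-0.12,"translation":[0.0001,0,-0.0002]},
    {"jaw":0.04,"spin":-0.12,"translation":[0.0001,0,-0.0002]},
    {"jaw":0.04,"spin":-0.12,"translation":[0.0002,0,-0.0003]},
    {"jaw":0.04,"spin":-0.12,"translation":[0.0002,0,-0.0003]},
    {"jaw":0.04,"spin":-0.12,"translation":[0.0002,0,-0.0003]},
    {"jaw":0.04,"spin":-0.12,"translation":[0.0002,0,-0.0003]},
  ],
)

```text
time: 13.97
tool_pos: [477.3, -41.5, 92.9]
tcp_rot: [-179.9, 0.0, -175.1]
ft_force: [-2.9, -7.5, 8.5]
finger_gap: 46.0
grip_force: 39.0
```

Request:
carry_out(
  commands=[
    {"jaw":0.04,"spin":-0.12,"translation":[0.0002,0,-0.0003]},
    {"jaw":0.04,"spin":-0.12,"translation":[0.0002,0,-0.0003]},
    {"jaw":0.04,"spin":-0.12,"translation":[0.0002,0,-0.0003]},
    {"jaw":0.04,"spin":-0.12,"translation":[0.0002,0,-0.0003]},
    {"jaw":0.04,"spin":-0.06,"translation":[0,0,0]},
    {"jaw":0.04,"spin":0,"translation":[0,0,0]},
    {"jaw":0.058,"spin":0,"translation":[0,0,0]},
    {"jaw":0.058,"spin":0,"translation":[0,0,0]},
  ],
)

```text
time: 14.63
tool_pos: [476.1, -40.6, 92.9]
tcp_rot: [180.0, -0.0, -144.6]
ft_force: [0.1, 0.1, -0.4]
finger_gap: 57.9
grip_force: 0.0
```

```bash
python3 st.py 11|tail -3
```

```text
(np.float64(159.7978214008817), array([[ 3.9, -1.7],
       [-8.4,  2.8]]), 241)
[np.float64(14.7), array([475.9, -40.3,  92.7]), array([ 179.9,   -0. , -144.6]), array([ -11. ,   -5.1,  112.9,    0. ,   72.2, -136.4]), array([ 0.3, -0.2, -0.4]), array([0. , 0. , 0.1]), np.float64(57.7), np.float64(0.0)]
```

Request:
carry_out(
  commands=[
    {"jaw":0.058,"spin":0.12,"translation":[0,0,0.001]},
    {"jaw":0.058,"spin":0.12,"translation":[0,0,0]},
    {"jaw":0.058,"spin":0.12,"translation":[0,0,0]},
    {"jaw":0.058,"spin":0.12,"translation":[0,0,0]},
    {"jaw":0.058,"spin":0.12,"translation":[0,0,0]},
    {"jaw":0.058,"spin":0.12,"translation":[0,0,0]},
    {"jaw":0.058,"spin":0.12,"translation":[0,0,0]},
    {"jaw":0.058,"spin":0.12,"translation":[0,0,0]},
  ],
)

```text
time: 15.35
tool_pos: [475.8, -39.9, 91.5]
tcp_rot: [180.0, -0.1, 160.0]
ft_force: [-0.2, 0.1, -0.4]
finger_gap: 58.2
grip_force: 0.0
```

Request:
carry_out(
  commands=[
    {"jaw":0.058,"spin":0.12,"translation":[0,0,0]},
    {"jaw":0.058,"spin":0.12,"translation":[0,0,0]},
    {"jaw":0.058,"spin":0.1,"translation":[0,0,0]},
    {"jaw":0.04,"spin":0,"translation":[0,0,0]},
    {"jaw":0.04,"spin":0,"translation":[0,0,0]},
    {"jaw":0.04,"spin":0,"translation":[0,0,0]},
    {"jaw":0.04,"spin":-0.12,"translation":[0.0001,0,-0.0002]},
    {"jaw":0.04,"spin":-0.12,"translation":[0.0001,0,-0.0002]},
  ],
)

```text
time: 16.02
tool_pos: [476.1, -39.8, 93.2]
tcp_rot: [180.0, -0.0, 155.0]
ft_force: [-2.1, -1.5, 3.3]
finger_gap: 48.1
grip_force: 39.7
```

Request:
carry_out(
  commands=[
    {"jaw":0.04,"spin":-0.12,"translation":[0.0002,0,-0.0003]},
    {"jaw":0.04,"spin":-0.12,"translation":[0.0002,0,-0.0003]},
    {"jaw":0.04,"spin":-0.12,"translation":[0.0002,0,-0.0003]},
    {"jaw":0.04,"spin":-0.12,"translation":[0.0002,0,-0.0003]},
    {"jaw":0.04,"spin":-0.12,"translation":[0.0002,0,-0.0003]},
    {"jaw":0.04,"spin":-0.12,"translation":[0.0002,0,-0.0003]},
    {"jaw":0.04,"spin":-0.12,"translation":[0.0002,0,-0.0003]},
    {"jaw":0.04,"spin":-0.12,"translation":[0.0002,0,-0.0003]},
  ],
)

```text
time: 16.68
tool_pos: [474.7, -44.4, 95.6]
tcp_rot: [-179.6, -0.2, -150.1]
ft_force: [-0.1, -21.1, 6.9]
finger_gap: 44.7
grip_force: 66.6
```

Request:
carry_out(
  commands=[
    {"jaw":0.04,"spin":-0.05,"translation":[0,0,0]},
    {"jaw":0.058,"spin":0,"translation":[0,0,0]},
    {"jaw":0.058,"spin":0,"translation":[0,0,0]},
    {"jaw":0.058,"spin":0.12,"translation":[0,0,0]},
    {"jaw":0.058,"spin":0.12,"translation":[0,0,0]},
    {"jaw":0.058,"spin":0.12,"translation":[0,0,0]},
    {"jaw":0.058,"spin":0.12,"translation":[0,0,0]},
    {"jaw":0.058,"spin":0.12,"translation":[0,0,0]},
  ],
)

```text
time: 17.35
tool_pos: [474.1, -39.5, 94.3]
tcp_rot: [179.9, -0.1, 177.7]
ft_force: [-0.3, -0.4, 0.0]
finger_gap: 57.7
grip_force: 0.0
```

```bash
python3 st.py 13.2|tail -3
```

```text
(np.float64(-142.2870288193258), array([[ -2.2, -13.5],
       [  7.9,  -5.7]]), 244)
[np.float64(17.4), array([474. , -39.6,  94.3]), array([180. ,  -0.1, 177.2]), array([-11. ,  -5.5, 113.1,   0. ,  72.4, -98.2]), array([ 0.1, -0.4,  0.5]), array([-0.,  0., -0.]), np.float64(58.1), np.float64(0.0)]
```

```bash
python3 -c "
import cv2,glob
f='pics/now%.2f.png'
f=sorted(glob.glob('pics/now1*'))[-1];print(f);im=cv2.imread(f);cv2.imwrite('pics/n2c.png',cv2.resize(im[120:384,130:400],None,fx=2,fy=2))"
```

```text
pics/now17.40.png
```

View pics/n2c.png

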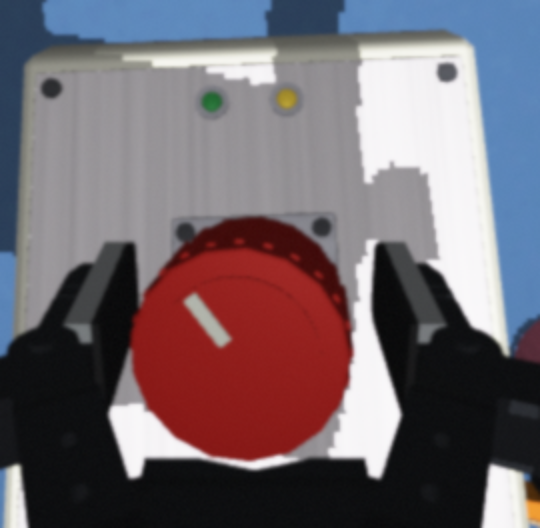

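The picture shows the cap loose on the neck, with the top face at (243,352) in the crop and its front side visible. It has come free and righted itself a little, so I'll estimate its pose from the silhouette and take hold.

```bash
cat > cp.py <<'E'
from fit import *
def sup(P,D): return (np.asarray(P)@D.T).max(0)
th=np.radians(np.arange(0,360,10));D=np.c_[np.cos(th),np.sin(th)]
def masks(p,near=(254,262)):
    h=cv2.cvtColor(p["pixels"],cv2.COLOR_BGR2HSV)
    red=((h[...,0]<8)|(h[...,0]>172))&(h[...,1]>120)&(h[...,2]>35)
    out=[]
    for m in(red,red&(h[...,2]>130)):
        k,l,s,c=cv2.connectedComponentsWithStats(m.astype(np.uint8))
        i=max(range(1,k),key=lambda i:s[i,4]*(np.hypot(*(c[i]-near))<90))
        out.append(cv2.findContours((l==i).astype(np.uint8),0,1)[0]);out[-1]=np.vstack(out[-1])[:,0].astype(float)
    return out
def circ(x,z,r=23):
    A=np.array([np.sin(x[3]),np.sin(x[4]),0]);A[2]=np.sqrt(max(0.05,1-A@A))
    e=np.cross(A,[0,1,0]);e/=np.linalg.norm(e);f=np.cross(A,e);t=np.linspace(0,2*np.pi,72)[:,None]
    return x[:3]+A*z+r*(np.cos(t)*e+np.sin(t)*f),A
def pj(p,X):
    K=np.array(p["K"]);E=np.array(p["extrinsics"]);c=(X-E[:3,3])@E[:3,:3]@K.T;return c[:,:2]/c[:,2:]
def fitcap(p,x0,usetop=True):
    full,top=masks(p)
    def f(x):
        a=circ(x,0)[0];b=circ(x,32.5)[0];A=pj(p,np.vstack([a,b]))
        e=[sup(A,D)-sup(full,D)]
        if usetop:e.append(sup(pj(p,b),D)-sup(top,D))
        return np.concatenate(e+[(x[:3]-x0[:3])/20])
    s=least_squares(f,x0,loss="soft_l1");return s
if __name__=="__main__":
    q=np.load("q.npy");a=np.array([-.5,0,.866]);o=np.array([0,0,70.5])+5.5*a
    p=r.snapshot("wrist")
    full,top=masks(p);print("full",full.min(0),full.max(0),"top",top.min(0),top.max(0))
    for x0 in(np.r_[W(q,o+20*a),-.5,0],np.r_[W(q,o+25*a),0,0]):
        s=fitcap(p,x0);print("rim",s.x[:3],"axis",circ(s.x,0)[1],"cost",s.cost,"top",circ(s.x,32.5)[0].mean(0))
        print("rim rel con",s.x[:3]-W(q,o))
E
python3 cp.py; python3 - <<'E'
from cp import *
q=np.load("q.npy");a=np.array([-.5,0,.866]);o=np.array([0,0,70.5])+5.5*a
p=np.load("w3.npz");x0=np.r_[W(q,o+6*a),-.5,0]
s=fitcap(p,x0,False);print("check w3",s.x[:3],W(q,o+6*a),circ(s.x,0)[1],s.cost)
E
```

```text
full [194. 229.] [305. 349.] top [196. 245.] [304. 349.]
rim [485.9 -40.4  94.4] axis [-0.2 -0.1  1. ] cost 11.913683465958702 top [478.7 -43.2 126. ]
rim rel con [-10.3  -0.2  19.1]
rim [485.9 -40.4  94.4] axis [-0.2 -0.1  1. ] cost 11.923220269799714 top [478.7 -43.2 126. ]
rim rel con [-10.3  -0.2  19.1]
check w3 [493.4 -41.2  78.3] [493.2 -40.1  80.5] [-0.5  0.   0.9] 0.7129353580086346
```

The measured cap rim is at (486, -40, 94), 21.7 mm out on the connector axis, and leans 13° to the front. It is at the end of the thread, so I'll grip it now at yaw 180.

Request:
carry_out(
  commands=[
    {"jaw":0.058,"spin":-0.05,"translation":[0,0,0]},
    {"jaw":0.058,"spin":0,"translation":[-0.004,-0.0007,0]},
    {"jaw":0.058,"spin":0,"translation":[-0.004,-0.0007,0]},
    {"jaw":0.04,"spin":0,"translation":[0,0,0]},
    {"jaw":0.04,"spin":0,"translation":[0,0,0]},
    {"jaw":0.04,"spin":0,"translation":[0,0,0]},
    {"jaw":0.04,"spin":0,"translation":[0,0,0]},
    {"jaw":0.04,"spin":0,"translation":[0,0,0]},
  ],
  squeeze=30,
)

```text
time: 18.12
tool_pos: [483.2, -41.5, 95.3]
tcp_rot: [180.0, 0.1, -179.2]
ft_force: [2.8, 2.7, 4.1]
finger_gap: 46.6
grip_force: 30.4
```

```bash
python3 cp.py; python3 st.py 15|tail -2
```

```text
full [199. 210.] [313. 329.] top [201. 222.] [310. 329.]
rim [485.1 -40.   94.8] axis [-0.2 -0.1  1. ] cost 25.034907597159357 top [477.8 -42.7 126.3]
rim rel con [-11.1   0.2  19.5]
rim [485.1 -40.   94.8] axis [-0.2 -0.1  1. ] cost 25.03537387464681 top [477.8 -42.7 126.3]
rim rel con [-11.1   0.2  19.5]
       [  7.1,  -4.9]]), 255)
[np.float64(18.2), array([483.2, -41.5,  95.3]), array([ 180. ,    0.1, -179.2]), array([ -11. ,   -4.2,  111.8,    0. ,   72.3, -101.8]), array([3.7, 3.3, 4.1]), array([ 0.5, -0.6, -0.1]), np.float64(46.6), np.float64(30.5)]
```

Request:
carry_out(
  commands=[
    {"jaw":0.04,"spin":0,"translation":[0.0003,0,-0.0005]},
    {"jaw":0.04,"spin":0,"translation":[0.0003,0,-0.0005]},
    {"jaw":0.04,"spin":0,"translation":[0.0003,0,-0.0005]},
    {"jaw":0.04,"spin":0,"translation":[0.0003,0,-0.0005]},
    {"jaw":0.04,"spin":0,"translation":[0.0003,0,-0.0005]},
    {"jaw":0.04,"spin":0,"translation":[0.0003,0,-0.0005]},
    {"jaw":0.04,"spin":0,"translation":[0.0003,0,-0.0005]},
    {"jaw":0.04,"spin":0,"translation":[0.0003,0,-0.0005]},
  ],
)

```text
time: 18.88
tool_pos: [481.7, -41.5, 98.2]
tcp_rot: [180.0, 0.2, -179.2]
ft_force: [18.4, 1.8, -15.5]
finger_gap: 46.4
grip_force: 33.1
```

```bash
python3 cp.py|tail -2; python3 st.py 15|tail -2
```

```text
rim [483.6 -40.2  97.3] axis [-0.2 -0.1  1. ] cost 25.682542977751933 top [476.8 -42.7 129. ]
rim rel con [-12.7  -0.1  22. ]
       [  7.6,  -5. ]]), 254)
[np.float64(19.0), array([481.6, -41.5,  98.2]), array([ 180. ,    0.2, -179.2]), array([ -11. ,   -4.8,  112.1,    0.1,   72.5, -101.8]), array([ 16.9,   2.1, -11.2]), array([ 0.4, -2.5,  0. ]), np.float64(46.6), np.float64(33.2)]
```

Request:
carry_out(
  commands=[
    {"jaw":0.04,"spin":0,"translation":[0,0,-0.0005]},
    {"jaw":0.04,"spin":0,"translation":[0,0,-0.0005]},
    {"jaw":0.04,"spin":0,"translation":[0,0,-0.0005]},
    {"jaw":0.04,"spin":0,"translation":[0,0,-0.0005]},
    {"jaw":0.04,"spin":0,"translation":[0.0002,0,-0.0007]},
    {"jaw":0.04,"spin":0,"translation":[0.0002,0,-0.0007]},
    {"jaw":0.04,"spin":0,"translation":[0.0002,0,-0.0007]},
    {"jaw":0.04,"spin":0,"translation":[0.0002,0,-0.0007]},
  ],
)

```text
time: 19.65
tool_pos: [478.6, -41.8, 103.2]
tcp_rot: [-180.0, -0.1, -179.2]
ft_force: [0.3, 0.0, -1.5]
finger_gap: 45.7
grip_force: 33.4
```

```bash
python3 cp.py|tail -2; python3 st.py 15|tail -2
```

```text
rim [481.4 -41.2 101.4] axis [-0.2 -0.   1. ] cost 27.50442353479478 top [474.2 -42.4 133.1]
rim rel con [-14.9  -1.1  26.1]
       [  7.9,  -4.7]]), 253)
[np.float64(19.8), array([478.9, -41.9, 103.4]), array([-180. ,   -0.1, -179.3]), array([ -11.1,   -5.3,  112. ,   -0. ,   73.4, -101.8]), array([-0.7, -0.8, -1.1]), array([-0., -0., -0.]), np.float64(46.1), np.float64(33.4)]
```

The force dropped to the cap's own weight, so the cap is free and held. I'll lift it clear along the axis.

Request:
carry_out(
  commands=[
    {"jaw":0.04,"spin":0,"translation":[0.0008,0,-0.0016]},
    {"jaw":0.04,"spin":0,"translation":[0.0008,0,-0.0016]},
    {"jaw":0.04,"spin":0,"translation":[0.0008,0,-0.0016]},
    {"jaw":0.04,"spin":0,"translation":[0.0008,0,-0.0016]},
    {"jaw":0.04,"spin":0,"translation":[0.001,0,-0.003]},
    {"jaw":0.04,"spin":0,"translation":[0.001,0,-0.004]},
    {"jaw":0.04,"spin":0,"translation":[0.001,0,-0.006]},
    {"jaw":0.04,"spin":0,"translation":[0.001,0,-0.008]},
  ],
)

```text
time: 20.42
tool_pos: [471.7, -41.7, 131.3]
tcp_rot: [180.0, -0.0, -179.2]
ft_force: [-0.5, 0.2, -0.4]
finger_gap: 45.8
grip_force: 33.4
```

Request:
carry_out(
  commands=[
    {"jaw":0.04,"spin":0,"translation":[0,0.01,-0.01]},
    {"jaw":0.04,"spin":0,"translation":[0,0.015,-0.005]},
    {"jaw":0.04,"spin":0,"translation":[0,0.02,0]},
    {"jaw":0.04,"spin":0,"translation":[0,0.02,0]},
    {"jaw":0.04,"spin":0,"translation":[0,0.02,0]},
    {"jaw":0.04,"spin":0,"translation":[0,0.02,0]},
    {"jaw":0.04,"spin":0,"translation":[0,0.02,0]},
    {"jaw":0.04,"spin":0,"translation":[0,0.02,0]},
  ],
)

```text
time: 21.08
tool_pos: [470.3, 104.9, 147.2]
tcp_rot: [180.0, 0.1, -179.2]
ft_force: [-0.1, -0.8, -0.3]
finger_gap: 46.2
grip_force: 33.4
```

```bash
cat >> cp.py <<'E'
    s=r.sense();print([np.round(s[k],1) for k in("time","tool_pos","tcp_rot","joint_pos","ft_force","wrist_torque","finger_gap","grip_force")])
E
python3 cp.py; python3 m.py | grep -A1 -E "^tray|tray"
```

```text
full [200. 173.] [330. 329.] top [203. 223.] [310. 325.]
rim [497.6  22.1  65.4] axis [1.  1.  0.2] cost 3851.9703060257107 top [530.1  54.5  72.9]
rim rel con [ 1.4 62.2 -9.9]
rim [499.7  22.   75.5] axis [0.8 1.  0.2] cost 4005.934218266945 top [526.1  54.4  83. ]
rim rel con [ 3.5 62.1  0.2]
[np.float64(21.1), array([470.2, 107.8, 147.3]), array([ 179.9,    0.1, -179.2]), array([  6.7,  -7.9, 109.5,   0.1,  78.3, -84.1]), array([-0.8,  2.4, -0.8]), array([ 0.1,  0.1, -0. ]), np.float64(46.1), np.float64(33.4)]
tray [ 249  235   51   48 1843] [[258, 235], [299, 242], [292, 282], [250, 275]] z20 [array([546.8, 226.1,  20. ]), array([422.6, 232. ,  20. ]), array([430. , 361.9,  20. ]), array([550.4, 357.8,  20. ])]
side box [[266, 132], [278, 144], [283, 187], [260, 184]]
--
tray [ 190  194   51   51 2329] [[194, 194], [240, 197], [237, 244], [190, 241]] z20 [array([552.4, 348.7,  20. ]), array([543.3, 223.3,  20. ]), array([416.5, 230.8,  20. ]), array([425.1, 355.7,  20. ])]
top box [[338, 212], [343, 238], [310, 238], [311, 220], [327, 212]]
```

The cap is still held, with gap 46 mm and grip 33 N. The tray centre measures about (486, 292). I'll carry the cap over.

Request:
carry_out(
  commands=[
    {"jaw":0.04,"spin":0,"translation":[-0.0017,0.022,0.005]},
    {"jaw":0.04,"spin":0,"translation":[-0.0017,0.026,0.005]},
    {"jaw":0.04,"spin":0,"translation":[-0.0017,0.026,0.005]},
    {"jaw":0.04,"spin":0,"translation":[-0.0017,0.026,0.005]},
    {"jaw":0.04,"spin":0,"translation":[-0.0017,0.026,0.005]},
    {"jaw":0.04,"spin":0,"translation":[-0.0017,0.026,0.005]},
    {"jaw":0.04,"spin":0,"translation":[-0.0017,0.02,0.005]},
    {"jaw":0.04,"spin":0,"translation":[-0.0017,0.012,0.005]},
  ],
)

```text
time: 22.4
tool_pos: [481.3, 289.3, 105.7]
tcp_rot: [180.0, -0.0, -179.2]
ft_force: [0.7, -0.0, -1.6]
finger_gap: 45.8
grip_force: 33.4
```

Request:
carry_out(
  commands=[
    {"jaw":0.04,"spin":0,"translation":[0,0,0.016]},
    {"jaw":0.04,"spin":0,"translation":[0,0,0.016]},
    {"jaw":0.04,"spin":0,"translation":[0,0,0.014]},
    {"jaw":0.04,"spin":0,"translation":[0,0,0.012]},
    {"jaw":0.04,"spin":0,"translation":[0,0,0.01]},
    {"jaw":0.04,"spin":0,"translation":[0,0,0.006]},
    {"jaw":0.04,"spin":0,"translation":[0,0,0.002]},
    {"jaw":0.04,"spin":0,"translation":[0,0,0]},
  ],
)

```text
time: 23.07
tool_pos: [481.4, 287.1, 29.7]
tcp_rot: [-180.0, -0.0, -179.3]
ft_force: [-0.2, 0.1, -0.4]
finger_gap: 45.8
grip_force: 33.4
```

```bash
cat > tr.py <<'E'
from cp import *
def go():
    p=r.snapshot("wrist");s=r.sense();t=np.array(s["tool_pos"])
    full,top=masks(p);print("full",full.min(0),full.max(0),"top",top.min(0),top.max(0))
    f=fitcap(p,np.r_[t+[2,0,-2],-.2,0]);print("rim",f.x[:3],"axis",np.round(circ(f.x,0)[1],3),"cost",f.cost)
    print([np.round(s[k],1) for k in("time","tool_pos","tcp_rot","ft_force","wrist_torque","finger_gap","grip_force")]);return p
p=go()
h=cv2.cvtColor(p["pixels"],cv2.COLOR_BGR2HSV);m=((h[...,0]>22)&(h[...,0]<36)&(h[...,1]>90)).astype(np.uint8)
ys,xs=np.nonzero(m);print("yellow",xs.min(),xs.max(),ys.min(),ys.max())
for nm,uv in(("left",(xs.min(),ys[xs.argmin()])),("right",(xs.max(),ys[xs.argmax()])),("top",(xs[ys.argmin()],ys.min()))):print(nm,atz(p,uv,20))
E
python3 tr.py
```

```text
full [200. 212.] [313. 329.] top [203. 223.] [310. 325.]
rim [484.8 287.8  26.8] axis [-0.2 -0.   1. ] cost 40.14467795982643
[np.float64(23.1), array([481.7, 287.4,  30.3]), array([ 180. ,    0. , -179.3]), array([ 0.6,  0.3, -0. ]), array([-0.,  0.,  0.]), np.float64(46.2), np.float64(33.4)]
yellow 139 404 118 348
left [417.7 229.6  20. ]
right [425.2 358.3  20. ]
top [416.2 234.1  20. ]
```

Request:
carry_out(
  commands=[
    {"jaw":0.04,"spin":0,"translation":[0,0,0.004]},
    {"jaw":0.04,"spin":0,"translation":[0,0,0.004]},
    {"jaw":0.04,"spin":0,"translation":[0,0,0.004]},
    {"jaw":0.04,"spin":0,"translation":[0,0,0.002]},
    {"jaw":0.04,"spin":0,"translation":[0,0,0.0015]},
    {"jaw":0.04,"spin":0,"translation":[0,0,0.001]},
    {"jaw":0.04,"spin":0,"translation":[0,0,0.0005]},
    {"jaw":0.04,"spin":0,"translation":[0,0,0.0005]},
  ],
  squeeze=20,
)

```text
time: 23.78
tool_pos: [481.5, 287.4, 12.5]
tcp_rot: [180.0, 0.0, -179.2]
ft_force: [0.7, -0.0, -0.7]
finger_gap: 45.8
grip_force: 33.4
```

Request:
carry_out(
  commands=[
    {"jaw":0.04,"spin":0,"translation":[0,0,0.0005]},
    {"jaw":0.04,"spin":0,"translation":[0,0,0.0005]},
    {"jaw":0.04,"spin":0,"translation":[0,0,0.0005]},
    {"jaw":0.04,"spin":0,"translation":[0,0,0.0005]},
    {"jaw":0.04,"spin":0,"translation":[0,0,0.0003]},
    {"jaw":0.04,"spin":0,"translation":[0,0,0.0002]},
    {"jaw":0.04,"spin":0,"translation":[0,0,0]},
    {"jaw":0.04,"spin":0,"translation":[0,0,0]},
  ],
)

```text
time: 24.45
tool_pos: [481.4, 287.4, 10.0]
tcp_rot: [-180.0, -0.0, -179.2]
ft_force: [0.3, -0.6, -0.2]
finger_gap: 45.7
grip_force: 33.4
```

```bash
python3 tr.py|head -4
```

```text
full [200. 212.] [313. 328.] top [203. 223.] [310. 320.]
rim [485.1 288.2   6.4] axis [-0.2 -0.   1. ] cost 65.41045470252303
[np.float64(24.5), array([481.4, 287.4,  10. ]), array([ 180. ,    0. , -179.2]), array([-0.1,  0.2,  0.2]), array([-0., -0.,  0.]), np.float64(46.1), np.float64(33.4)]
yellow 121 424 121 378
```

Request:
carry_out(
  commands=[
    {"jaw":0.04,"spin":0,"translation":[0,0,0.0003]},
    {"jaw":0.04,"spin":0,"translation":[0,0,0.0003]},
    {"jaw":0.04,"spin":0,"translation":[0,0,0.0003]},
    {"jaw":0.04,"spin":0,"translation":[0,0,0.0003]},
    {"jaw":0.04,"spin":0,"translation":[0,0,0.0003]},
    {"jaw":0.04,"spin":0,"translation":[0,0,0.0003]},
    {"jaw":0.04,"spin":0,"translation":[0,0,0.0002]},
    {"jaw":0.04,"spin":0,"translation":[0,0,0]},
  ],
  squeeze=20,
)

```text
time: 25.17
tool_pos: [481.6, 287.4, 8.3]
tcp_rot: [180.0, 0.0, -179.2]
ft_force: [-0.5, -1.1, 3.2]
finger_gap: 45.8
grip_force: 33.5
```

```bash
python3 tr.py|head -4; python3 - <<'E'
from cp import *
q=r.snapshot("side");s=r.sense()
im=q["pixels"];c=proj(q,s["tool_pos"]);print(c)
u,v=c.astype(int);a=cv2.resize(im[v-40:v+40,u-40:u+40],(400,400),interpolation=cv2.INTER_CUBIC)
w=r.snapshot("wrist")["pixels"][150:384,130:390];w=cv2.resize(w,(400,400))
cv2.imwrite("pics/last.png",np.hstack([a,w]))
E
```

```text
full [200. 212.] [313. 328.] top [203. 224.] [309. 317.]
rim [485.3 288.1   4.4] axis [-0.2 -0.   1. ] cost 91.8394975175639
[np.float64(25.2), array([481.6, 287.4,   8.2]), array([ 180. ,    0. , -179.2]), array([-0.5, -1.3,  2.5]), array([-0.2,  0.1, -0.1]), np.float64(45.8), np.float64(33.6)]
yellow 119 426 120 380
[276.9 257.8]
```

Contact came at TCP z 8.3 with 3 N. Next I'll roll the cap upright about its front rim, going down and to +x.

Request:
carry_out(
  commands=[
    {"jaw":0.04,"spin":0,"translation":[-0.0003,0,0.0003]},
    {"jaw":0.04,"spin":0,"translation":[-0.0004,0,0.0003]},
    {"jaw":0.04,"spin":0,"translation":[-0.0004,0,0.0003]},
    {"jaw":0.04,"spin":0,"translation":[-0.0004,0,0.0003]},
    {"jaw":0.04,"spin":0,"translation":[-0.0004,0,0.0003]},
    {"jaw":0.04,"spin":0,"translation":[-0.0004,0,0.0003]},
    {"jaw":0.04,"spin":0,"translation":[-0.0003,0,0.0002]},
    {"jaw":0.04,"spin":0,"translation":[0,0,0]},
  ],
)

```text
time: 25.98
tool_pos: [484.0, 287.7, 6.5]
tcp_rot: [180.0, -0.0, -179.2]
ft_force: [-3.1, -0.4, 7.5]
finger_gap: 46.0
grip_force: 27.6
```

```bash
python3 tr.py|head -4
```

```text
full [201. 210.] [313. 328.] top [205. 227.] [308. 284.]
rim [487.4 287.8   0.4] axis [-0.1 -0.   1. ] cost 406.8870007285975
[np.float64(26.0), array([484. , 287.7,   6.5]), array([ 180. ,   -0. , -179.2]), array([-2.8, -0.8,  8.2]), array([-0.2,  0.7,  0. ]), np.float64(46.0), np.float64(27.6)]
yellow 116 429 115 380
```

Request:
carry_out(
  commands=[
    {"jaw":0.04,"spin":0,"translation":[-0.0004,0,0.0002]},
    {"jaw":0.04,"spin":0,"translation":[-0.0004,0,0.0002]},
    {"jaw":0.04,"spin":0,"translation":[-0.0004,0,0.0002]},
    {"jaw":0.04,"spin":0,"translation":[-0.0004,0,0.0002]},
    {"jaw":0.04,"spin":0,"translation":[-0.0004,0,0.0001]},
    {"jaw":0.04,"spin":0,"translation":[-0.0004,0,0.0001]},
    {"jaw":0.04,"spin":0,"translation":[-0.0003,0,0]},
    {"jaw":0.04,"spin":0,"translation":[0,0,0]},
  ],
)

```text
time: 26.7
tool_pos: [486.5, 287.8, 5.5]
tcp_rot: [180.0, -0.0, -179.2]
ft_force: [-4.6, -0.2, 7.9]
finger_gap: 45.9
grip_force: 26.2
```

```bash
python3 - <<'E'
from cp import *
p=r.snapshot("wrist");s=r.sense();t=np.array(s["tool_pos"]);np.savez("w5.npz",pixels=p["pixels"],K=p["K"],extrinsics=p["extrinsics"])
for z0 in(4,):
    full,_=masks(p);E=[]
    for deg in range(-20,11,2):
        # rim low point on the floor, centre free in x,y
        def f(v):
            x=np.r_[v,4+23*abs(np.sin(np.radians(deg))),np.radians(deg),0]
            return sup(pj(p,np.vstack([circ(x,0)[0],circ(x,32.5)[0]])),D)-sup(full,D)
        g=least_squares(f,t[:2],loss="soft_l1");E.append((deg,round(g.cost,1),g.x.round(1)))
    print(E)
h=cv2.cvtColor(p["pixels"],cv2.COLOR_BGR2HSV);print(h[190:340:6,256,2])
print([np.round(s[k],1) for k in("time","tool_pos","tcp_rot","ft_force","wrist_torque","finger_gap","grip_force")])
E
```

```text
[(-20, np.float64(30.0), array([485.6, 287.6])), (-18, np.float64(23.7), array([485.4, 287.6])), (-16, np.float64(21.8), array([485.4, 287.6])), (-14, np.float64(22.2), array([485.4, 287.6])), (-12, np.float64(24.0), array([485.2, 287.6])), (-10, np.float64(26.9), array([485.1, 287.6])), (-8, np.float64(30.7), array([485. , 287.6])), (-6, np.float64(34.7), array([485.1, 287.6])), (-4, np.float64(37.9), array([485.2, 287.6])), (-2, np.float64(38.7), array([485.4, 287.7])), (0, np.float64(38.8), array([485.5, 287.7])), (2, np.float64(48.9), array([484.5, 287.7])), (4, np.float64(59.9), array([483.4, 287.6])), (6, np.float64(71.0), array([482.4, 287.6])), (8, np.float64(82.0), array([481.5, 287.6])), (10, np.float64(92.7), array([480.8, 287.6]))]
[156 156 156  84  62  62  68 137 135 132 130 130 129 129 128 126 127 125
 124 125 122 123 121 121 248]
[np.float64(26.8), array([486.4, 287.8,   5.4]), array([ 180. ,   -0. , -179.2]), array([-4.1, -0.4,  8. ]), array([-0. ,  0.9,  0. ]), np.float64(46.0), np.float64(26.2)]
```

```bash
sed -i 's/h\[...,2\]>130/h[...,2]>100/' cp.py; sed -i 's/np.round(circ(f.x,0)\[1\],3)/circ(f.x,0)[1].round(3).tolist()/' tr.py; python3 tr.py|head -3; python3 - <<'E'
from cp import *
p=np.load("w5.npz");t=np.array([486.4,287.8,5.4])
full,top=masks(p)
for deg in range(-16,7,2):
    def f(v):
        x=np.r_[v,np.radians(deg),0];b=pj(p,circ(x,32.5)[0])
        return np.r_[sup(np.vstack([pj(p,circ(x,0)[0]),b]),D)-sup(full,D),sup(b,D)-sup(top,D)]
    g=least_squares(f,t,loss="soft_l1");print(deg,round(g.cost,1),g.x.round(1))
E
```

```text
full [201. 209.] [313. 328.] top [202. 228.] [311. 328.]
rim [487.5 287.8   3.4] axis [-0.123, -0.01, 0.992] cost 25.421358516668842
[np.float64(26.8), array([486.4, 287.8,   5.4]), array([ 180. ,   -0. , -179.2]), array([-3.9, -0.5,  7.9]), array([-0.1,  0.8,  0. ]), np.float64(46.0), np.float64(26.2)]
-16 106.8 [489.3 287.6   5.4]
-14 84.4 [488.7 287.6   5. ]
-12 62.9 [488.4 287.5   4.4]
-10 43.5 [488.2 287.5   3.8]
-8 29.9 [487.9 287.6   3.4]
-6 29.8 [486.8 287.6   3.6]
-4 42.3 [485.5 287.6   4.3]
-2 62.3 [484.1 287.5   5. ]
0 87.3 [483.  287.5   5.6]
2 115.8 [482.1 287.6   5.9]
4 146.3 [481.5 287.6   6.1]
6 178.4 [481.1 287.6   6. ]
```

View pics/last.png

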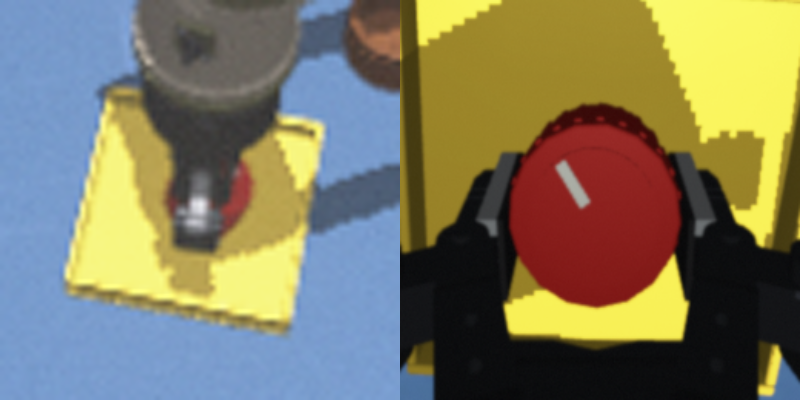

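The picture shows the cap in mid-tray, still held and leaning about 7° (it was 13°). The pivot works, so I'll continue.

Request:
carry_out(
  commands=[
    {"jaw":0.04,"spin":0,"translation":[-0.0004,0,0.0003]},
    {"jaw":0.04,"spin":0,"translation":[-0.0004,0,0.0003]},
    {"jaw":0.04,"spin":0,"translation":[-0.0004,0,0.0003]},
    {"jaw":0.04,"spin":0,"translation":[-0.0004,0,0.0003]},
    {"jaw":0.04,"spin":0,"translation":[-0.0004,0,0.0003]},
    {"jaw":0.04,"spin":0,"translation":[-0.0004,0,0.0002]},
    {"jaw":0.04,"spin":0,"translation":[-0.0003,0,0.0002]},
    {"jaw":0.04,"spin":0,"translation":[0,0,0]},
  ],
)

```text
time: 27.47
tool_pos: [489.2, 287.8, 3.4]
tcp_rot: [180.0, -0.0, -179.2]
ft_force: [-3.6, 0.0, 6.8]
finger_gap: 46.3
grip_force: 25.1
```

```bash
python3 tr.py|head -3
```

```text
full [201. 207.] [313. 328.] top [202. 232.] [312. 328.]
rim [488.6 287.7   1.7] axis [-0.042, 0.0, 0.999] cost 21.878020692851685
[np.float64(27.5), array([489.2, 287.8,   3.5]), array([ 180. ,   -0. , -179.2]), array([-3.1, -1. ,  7. ]), array([-0.1,  0.7, -0. ]), np.float64(46.1), np.float64(25.1)]
```

Request:
carry_out(
  commands=[
    {"jaw":0.04,"spin":0,"translation":[-0.0002,0,0.0002]},
    {"jaw":0.04,"spin":0,"translation":[-0.0002,0,0.0002]},
    {"jaw":0.04,"spin":0,"translation":[-0.0002,0,0.0002]},
    {"jaw":0.04,"spin":0,"translation":[-0.0002,0,0.0002]},
    {"jaw":0.04,"spin":0,"translation":[-0.0002,0,0.0001]},
    {"jaw":0.04,"spin":0,"translation":[0,0,0]},
    {"jaw":0.04,"spin":0,"translation":[0,0,0]},
    {"jaw":0.04,"spin":0,"translation":[0,0,0]},
  ],
)

```text
time: 28.18
tool_pos: [490.2, 287.8, 2.7]
tcp_rot: [180.0, -0.0, -179.2]
ft_force: [-4.0, -1.4, 7.7]
finger_gap: 46.0
grip_force: 24.9
```

```bash
python3 tr.py|head -3
```

```text
full [201. 206.] [313. 328.] top [202. 233.] [311. 328.]
rim [489.1 287.7   0.9] axis [-0.015, 0.0, 1.0] cost 18.9463947383899
[np.float64(28.2), array([490.2, 287.8,   2.7]), array([ 180. ,   -0. , -179.2]), array([-3.9, -0.8,  8.2]), array([-0.1,  0.8, -0. ]), np.float64(45.9), np.float64(24.9)]
```

The cap is upright to within about 1°. I'll release slowly and retreat straight up.

Request:
carry_out(
  commands=[
    {"jaw":0.047,"spin":0,"translation":[0,0,0]},
    {"jaw":0.049,"spin":0,"translation":[0,0,0]},
    {"jaw":0.052,"spin":0,"translation":[0,0,0]},
    {"jaw":0.056,"spin":0,"translation":[0,0,-0.0005]},
    {"jaw":0.06,"spin":0,"translation":[0,0,-0.001]},
    {"jaw":0.064,"spin":0,"translation":[0,0,-0.001]},
    {"jaw":0.068,"spin":0,"translation":[0,0,0]},
    {"jaw":0.07,"spin":0,"translation":[0,0,0]},
  ],
)

```text
time: 28.9
tool_pos: [490.6, 287.5, 4.8]
tcp_rot: [180.0, 0.0, -179.2]
ft_force: [-0.6, -0.7, 1.0]
finger_gap: 69.8
grip_force: 0.0
```

Request:
carry_out(
  commands=[
    {"jaw":0.07,"spin":0,"translation":[0,0,-0.003]},
    {"jaw":0.07,"spin":0,"translation":[0,0,-0.006]},
    {"jaw":0.07,"spin":0,"translation":[0,0,-0.012]},
    {"jaw":0.07,"spin":0,"translation":[0,0,-0.02]},
    {"jaw":0.07,"spin":0,"translation":[0,0,-0.025]},
    {"jaw":0.07,"spin":0,"translation":[0,0,-0.025]},
    {"jaw":0.07,"spin":0,"translation":[0,0,-0.02]},
    {"jaw":0.07,"spin":0,"translation":[0,0,0]},
  ],
)

```text
time: 29.57
tool_pos: [493.7, 289.1, 122.8]
tcp_rot: [179.8, 0.5, -179.2]
ft_force: [0.4, 0.0, 0.4]
finger_gap: 70.3
grip_force: 0.0
```

```bash
python3 - <<'E'
from cp import *
p=r.snapshot("wrist");s=r.sense();full,top=masks(p);print("full",full.min(0),full.max(0),"top",top.min(0),top.max(0))
f=fitcap(p,np.r_[489,287.7,4,0,0]);print("rim",f.x[:3],"axis",circ(f.x,0)[1].round(3).tolist(),f.cost)
print([np.round(s[k],1) for k in("time","tool_pos","ft_force","finger_gap","grip_force")])
E
python3 m.py|grep "^tray"
```

```text
full [226. 152.] [284. 213.] top [226. 158.] [284. 213.]
rim [489.8 287.7  -2.9] axis [-0.062, -0.005, 0.998] 5.654116042160011
[np.float64(29.6), array([492.8, 288.6, 120.4]), array([0.8, 0.5, 0.5]), np.float64(70.1), np.float64(0.0)]
tray [ 249  235   51   48 1443] [[258, 235], [299, 242], [292, 282], [250, 275]] z20 [array([546.8, 226.1,  20. ]), array([422.6, 232. ,  20. ]), array([430. , 361.9,  20. ]), array([550.4, 357.8,  20. ])]
tray [ 190  210   50   35 1134] [[234, 213], [237, 244], [190, 241], [191, 217]] z20 [array([499.5, 239.3,  20. ]), array([416.5, 230.8,  20. ]), array([425.1, 355.7,  20. ]), array([489.3, 355. ,  20. ])]
tray [215.4 217.3] [274.7 260.7] [489.1 292.1  -2.1] [2. 2.]
```

The cap stands in the tray and the tray has not moved, so I'll hand in.

```bash
python3 -c "
from bench import r
print(r.hand_in())"
```

```text
the job is handed in; nothing more can be done
None
```

I handed the job in at about 30 s: the red cap is unscrewed and set down gently on its open rim in the middle of the yellow tray. One flaw: at the end of the last turn it was already loose when I opened the fingers to regrip, so it sat unheld on the connector for about a second; it never dropped, and the USB stick, tape roll and pliers were never touched.

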